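Zero the kitchen scale and weigh the yellow spice jar

ROBOT

A 6-joint arm with a two-finger parallel gripper is mounted at the origin on a cart in front of the work surface, level with it; the furniture and walls round the work are solid. World frame = base frame: x ahead of the robot, y to its left, z up, the work surface at z = 0. Lengths are in m, angles in degrees, forces in N, time in s.
With the tool pointing down it reaches from about 0.25 to 0.725 m from the base axis. Payload 9.7 kg.
Tool frame: the origin (TCP) lies between the finger pads; the fingertips stand 25 mm ahead of it and the grasp point (between the pads) lies 6 mm ahead of it; z points along the fingers, y is the line along which they close (so a half turn about z gives the same grasp; the last joint's range is limited). The gripper opens to 85 mm and grips with 20 to 120 N. Pads are 22 mm wide; open, the fingers measure 114 mm over their backs; the gripper's body (76 mm by 85 mm) begins 54 mm behind the grasp point. The pads swing forward as they close: fully open they stand 13 mm farther back than shut.
Start: joints at [-77.177, 4.979, 10.078, 95.1, 0, 90], TCP at [0.122, -0.536, 0.256] pointing down, gripper open.
Joint ranges: [-179.16, 179.16], [-48.56, 103.87], [-65.8, 70.77], [-126.05, 130.52], [-82.76, 87.17], [-180, 180]. Speed limits (degrees/s): [127.2, 127.2, 147.25, 180, 180, 180].

INTERFACE

Orientations are given as [roll, pitch, yaw] about the fixed x, y, z axes, in that order (R = Rz(yaw) Ry(pitch) Rx(roll)).
In Python, from workcell import bot, vision gives the robot as it stands (bot), with the cameras (vision).
- The arm moves only by the tool run_rows, called after "Emit:" by a JSON object that holds its "op" and its "data". Schema: {"type":"object","properties":{"motion":{"type":"object","properties":{"ticks":{"type":"array","items":{"type":"array","items":{"type":"number"},"minItems":5,"maxItems":5},"minItems":1,"maxItems":5}},"additionalProperties":false,"required":["ticks"]},"grip_force":{"type":"number"},"only":{"type":"string"},"quiet":{"type":"boolean"},"lines":{"type":"string"}},"required":["motion"],"additionalProperties":false}. motion is an object whose key "ticks" holds a list of rows, 1 to 5 of them, each of 5 numbers: dx, dy, dz in fractions of the full range, 1 being 800 mm, then a turn about the tool's z in parts of the range, where 1.0 means 360 degrees, then the finger opening in m; each row is the pose to reach, as a shift and turn from the pose commanded when the call began, along the tool's axes at that moment; what a row does not reach only later rows make up. A row lasts 1/12 s, in which the tool goes at most 0.0417 m and 7.16 degrees, less where a joint would pass 70% of its speed; a pose out of reach is approached as far as the arm can. The fingers move at their own pace and stop on an object; grip_force is the grip in N (left out, the last holds). Time passes only in rows, so rows that do not move let the fingers close. The tool returns the time, the measured TCP pose, the force, the opening and the grip force at its end. only (a regular expression) keeps the lines of the reply that match it, lines (a string "A,B") keeps lines A to B, and quiet returns only ok. Shift and turn numbers lie between -1 and 1, and a call with a number outside is refused. Input that does not fit is refused with a message, and nothing moves.
- bot.get_obs(): the state, without advancing time (a new reading comes with each control period).
- vision.camera(name): name is "side" or "top" or "wrist"; returns the picture (400x640x3 uint8, blue, green, red); there is no depth.
- vision.camera_info(name): a dict with "mtx" (3x3 intrinsics, pixels), "extrinsics" (4x4, takes a point from camera to world coordinates). Camera axes: x right, y down, z forward; pixel columns grow to the right and rows downward; lengths in m; the calibration is good to about 2 mm. A picture is of the moment at which its call begins: read the wrist's pose just before it. camera_info takes no time and is no camera call; for the wrist camera it gives the pose at the moment of the call.
- bot.job_done(): hands the job in; it is judged then, once.
The state is a dict: "time": time; "q": joint angles; "qd": joint speeds; "joint_efforts": joint torques, N m; "ee_pos": TCP position; "tcp_rot": TCP orientation; "wrist_force": force on the tool from outside, world axes, zero at the start; "torque": the same for the moment, N m; "opening": finger opening in m; "grasp_force": force on a finger pad.
Only numpy, scipy, OpenCV 4.12 (cv2) and the standard library are available. Lean on these libraries where they do the work, as an engineer would, in place of code of your own. Each camera call takes 0.05 s, during which the arm holds its last target. There are 200 camera calls.

TASK

Zero the empty kitchen scale: press its blue key from above with the closed fingertips until you feel it give, keep it down for about half a second, and let go; do not lean on it hard and do not press the black key. Then pick up the spice jar with the yellow contents that stands by itself on the worktop (not one from the spice carousel at the back) and stand it upright on the scale's round steel pan, and leave the blue key alone while the jar is on the pan.

Things in the scene. Friction and masses are not known exactly. Their poses are not given: they have to be found in the camera images.
- zero_key: Blue membrane key with a white ring, flat, 26 (x) by 34 mm (y), on the scale's edge nearest the robot, at the robot's right. Origin: centre of its top face, 27 mm above the worktop, 3.5 mm proud of the scale; z up. Gives only 2 mm: moves from 1 N, is fully down at 6 N; the scale takes a press of 3 N held for 0.2 s; over 40 N damages it.
- unit_key: Black membrane key of the same scale, with a white bar; same size, axes and origin (centre of its top face); 100 mm left (scale's +y) of the blue key, the display between them. Not to be pressed. The white scale is 190 (x) by 150 mm (y), its body top 24 mm above the worktop; it stands fast.
- pan (a point): Centre of the top face of the scale's round steel pan, 114 mm across, 32 mm above the worktop, rigid; 99 mm behind (scale's +x, away from the robot) the line of the two keys. Its axes are the scale's.
- yellow_jar: Upright glass spice jar with yellow contents and a black cap, 41 mm across (cap about 44 mm) and 91 mm tall, about 90 g; the cap is the top 22 mm and is fixed. The origin is the centre of its underside; z points up to the cap. It stands on the worktop; two like jars with red and with green contents stand elsewhere.

How it is judged:
By the outcome, as a careful person would: the job done as asked, in the order asked, and still so for the second after the job is handed in, with the robot touching nothing.
It also fails if it takes over 58 s, if anything falls off the work surface, if the arm or the gripper's body presses on something with over 40 N, if the wrist force passes 120 N, or if a joint passes its speed limit or range.

## Working session

There is one attempt and no reset: what is moved stays moved. The work goes in short steps, Python scripts to look and compute and a tool call to move; the robot and the scene stay as the last step left them, time stands still between calls to the robot, and variables do not carry over. Pictures are saved under pics/ and viewed, at most 10 in all, crops included, and the job is handed in when it is done.

```bash
ls; mkdir -p pics; python3 - <<'E'
from workcell import bot, vision
import cv2,json
o=bot.get_obs();print(o)
for n in("top","side"):
    cv2.imwrite(f"pics/{n}0.png",vision.camera(n));i=vision.camera_info(n);print(n,i["mtx"],i["extrinsics"])
E
```

```text
pics
workcell.py
{'time': 0.0, 'q': array([-7.71773322e+01,  5.01081373e+00,  1.00343633e+01,  9.51000130e+01,
       -6.56182033e-04,  8.99999917e+01]), 'qd': array([ 0.09899388,  0.04550888,  0.04650893, -0.00517096, -0.0015588 ,
        0.04605502]), 'joint_efforts': array([-7.01166337e-04, -5.20381951e+01,  4.64807332e+01,  1.60943315e-02,
        6.80765243e-05,  4.08468054e-05]), 'ee_pos': array([ 0.12201648, -0.53608919,  0.25558499]), 'tcp_rot': array([-1.79923537e+02,  6.56170325e-04,  1.28226770e+01]), 'wrist_force': array([-0.73292595, -0.2242792 ,  1.07652714]), 'torque': array([ 0.02085356,  0.00680851, -0.01057049]), 'grasp_force': 0.0, 'opening': 0.08525681660271238}
top [[501.04186754   0.         319.22423644]
 [  0.         501.04186754 192.07003968]
 [  0.           0.           1.        ]] [[ 0.0208844  -0.99221897  0.12274105  0.35045678]
 [-0.99960613 -0.02302476 -0.0160454   0.01955627]
 [ 0.01874664 -0.12235761 -0.99230901  1.505169  ]
 [ 0.          0.          0.          1.        ]]
side [[380.41457536   0.         321.71204736]
 [  0.         380.41457536 192.37852436]
 [  0.           0.           1.        ]] [[-0.9258156  -0.11767739  0.35919007  0.13072397]
 [-0.37737573  0.34129568 -0.86087445  0.91058297]
 [-0.02128456 -0.93256061 -0.36038546  0.45310614]
 [ 0.          0.          0.          1.        ]]
```

View pics/top0.png

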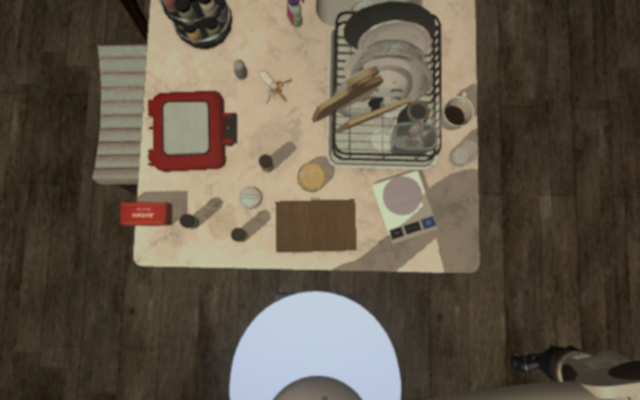

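View pics/side0.png

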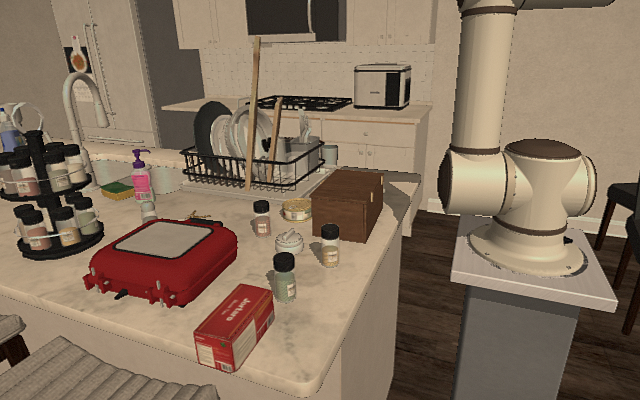

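The top view shows the scale at about (405,205), with the blue key at (428,223), the black key at (396,233) and the pan at (404,196). Lone jar caps are at (265,161), (188,220) and (238,234). In the side view the jars are at (262,218), (330,245) and (285,278); their colours need a check.

```bash
cat > h.py <<'E'
import cv2,numpy as np
from workcell import bot, vision
def ray(info,uv):
    K=np.array(info["mtx"]);T=np.array(info["extrinsics"])
    d=T[:3,:3]@np.linalg.solve(K,[uv[0],uv[1],1.]);return T[:3,3],d/np.linalg.norm(d)
def plane(info,uv,z):
    c,d=ray(info,uv);return c+d*(z-c[2])/d[2]
def tri(obs):
    A=0;b=0
    for i,uv in obs:
        c,d=ray(i,uv);P=np.eye(3)-np.outer(d,d);A=A+P;b=b+P@c
    p=np.linalg.solve(A,b);return p,[float(np.linalg.norm((np.eye(3)-np.outer(ray(i,u)[1],ray(i,u)[1]))@(p-ray(i,u)[0]))) for i,u in obs]
def proj(info,p):
    T=np.linalg.inv(np.array(info["extrinsics"]));q=np.array(info["mtx"])@(T[:3,:3]@p+T[:3,3]);return q[:2]/q[2]
def blobs(m,amin=20):
    n,l,s,c=cv2.connectedComponentsWithStats(m.astype(np.uint8));return [(c[k].round(1).tolist(),s[k].tolist()) for k in range(1,n) if s[k,4]>=amin]
E
python3 - <<'E'
from h import *
t=vision.camera_info("top");s=vision.camera_info("side")
for n,uv in dict(blue=(428,223),black=(396,233)).items(): print(n,plane(t,uv,.027).round(3))
print("pan",plane(t,(404,196),.032).round(3))
T=[(265,161),(188,220),(238,234)];S=[(262,203),(330,229),(285,261)]
for u in T:
    print(u,plane(t,u,.09).round(3),"side px",proj(s,plane(t,u,.09)).round(0))
im=cv2.imread("pics/side0.png");tp=cv2.imread("pics/top0.png")
for u in [(262,228),(330,255),(285,290)]:
    p=im[u[1]-12:u[1]+10,u[0]-9:u[0]+9].reshape(-1,3);print(u,np.median(p,0))
a=cv2.resize(im[190:310,235:365],None,fx=4,fy=4,interpolation=cv2.INTER_CUBIC)
b=cv2.resize(tp[160:250,365:445],None,fx=3.4,fy=5.3333,interpolation=cv2.INTER_CUBIC)
cv2.imwrite("pics/c1.png",np.hstack([a,b[:480]]))
E
```

```text
blue [ 0.448 -0.329  0.027]
black [ 0.417 -0.233  0.027]
pan [ 0.527 -0.256  0.032]
(265, 161) [0.611 0.154 0.09 ] side px [261. 202.]
(188, 220) [0.438 0.364 0.09 ] side px [284. 254.]
(238, 234) [0.402 0.222 0.09 ] side px [329. 226.]
(262, 228) [ 92. 114. 143.]
(330, 255) [ 99. 137. 163.]
(285, 290) [ 99. 128. 133.]
```

View pics/c1.png

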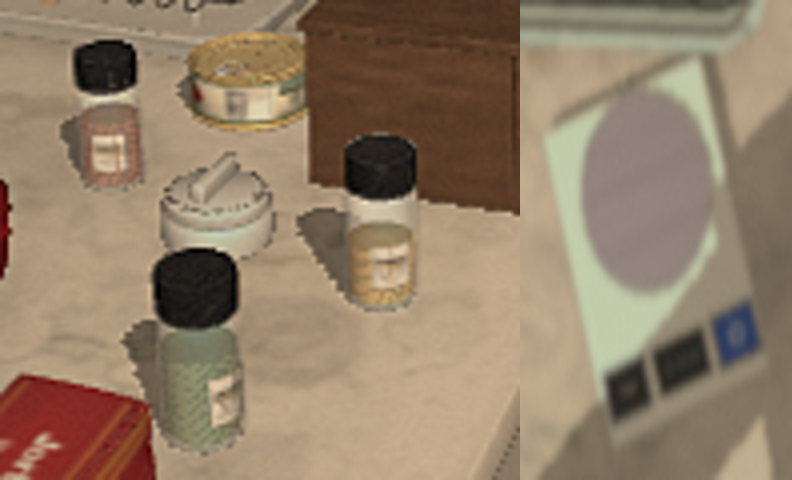

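The crop shows that the yellow jar is the one next to the wooden box, top-view cap (238,234), at about (0.402, 0.222). The scale is free, with its blue key on the right. Its yaw is about 18°.

The manual's scale: shifts go in shares of 800 mm and turns go in shares of 360 degrees. Converting my numbers, 0.195 m / 0.8 = 0.2438, -0.07 m / 0.8 = -0.0875, -5 degrees / 360 = -0.0139.

Emit:
{"op": "run_rows", "data": {"motion": {"ticks": [[0.0488, -0.0175, 0, -0.0139, 0], [0.0975, -0.035, 0, -0.0139, 0], [0.1463, -0.0525, 0, -0.0139, 0], [0.195, -0.07, 0, -0.0139, 0], [0.2438, -0.0875, 0, -0.0139, 0]]}, "grip_force": 30}}

```text
time: 0.52
ee_pos: [0.2978, -0.4234, 0.256]
tcp_rot: [-180.0, 0.0, 17.8]
wrist_force: [-0.5, -0.7, 0.2]
opening: 0.0257
grasp_force: 0.0
```

```bash
python3 - <<'E'
from h import *
o=bot.get_obs();i=vision.camera_info("wrist");print(o["ee_pos"],o["tcp_rot"],i["mtx"]);print(i["extrinsics"])
t=vision.camera_info("top")
for u in [(276,200),(356,200),(356,252),(276,252)]: print(plane(t,u,.1).round(3))
s=vision.camera_info("side")
print("box heights near top-corner",tri([(t,(276,252)),(s,(350,242))]),tri([(t,(276,200)),(s,(383,179))]))
E
```

```text
[ 0.29779447 -0.42338389  0.2560067 ] [-1.79976327e+02  8.27380298e-03  1.77906815e+01] [[329.79189778   0.         317.40041171]
 [  0.         329.79189778 198.21505456]
 [  0.           0.           1.        ]]
[[ 3.06185591e-01 -9.02665693e-01 -3.02398794e-01  3.76201852e-01]
 [-9.51971758e-01 -2.90458783e-01 -9.68682988e-02 -3.97303756e-01]
 [-3.94695851e-04  3.17534789e-01 -9.48246541e-01  3.73861004e-01]
 [ 0.00000000e+00  0.00000000e+00  0.00000000e+00  1.00000000e+00]]
[0.499 0.118 0.1  ]
[ 0.504 -0.108  0.1  ]
[ 0.358 -0.109  0.1  ]
[0.354 0.114 0.1  ]
box heights near top-corner (array([0.36943698, 0.1247344 , 0.00547123]), [0.0163682635774011, 0.016368263577401024]) (array([0.40582864, 0.09666348, 0.16898796]), [0.08682138074367925, 0.08682138074367915])
```

Converted, 0.144 m / 0.8 = 0.18, 0.108 m / 0.8 = 0.135.

Emit:
{"op": "run_rows", "data": {"motion": {"ticks": [[0.045, -0.015, 0, 0, 0], [0.09, -0.03, 0, 0, 0], [0.135, -0.045, 0, 0, 0], [0.18, -0.06, 0, 0, 0], [0.18, -0.06, 0, 0, 0]]}}}

```text
time: 0.93
ee_pos: [0.423, -0.3314, 0.2555]
tcp_rot: [-179.9, -0.0, 18.1]
wrist_force: [1.0, -0.2, -0.2]
opening: -0.0
grasp_force: 0.0
```

```bash
cat > look.py <<'E'
from h import *
import sys,pickle
n=sys.argv[1];i=vision.camera_info("wrist");im=vision.camera("wrist");cv2.imwrite(f"pics/{n}.png",im);pickle.dump(i,open(f"pics/{n}.pkl","wb"))
h=cv2.cvtColor(im,cv2.COLOR_BGR2HSV)
print(blobs((h[...,0]>100)&(h[...,0]<130)&(h[...,1]>120)&(h[...,2]>50),150))
E
python3 look.py w1
```

```text
[([324.6, 142.4], [309, 131, 32, 24, 639])]
```

Emit:
{"op": "run_rows", "data": {"motion": {"ticks": [[0.025, 0.0375, -0.0375, 0, 0], [0.0625, 0.05, -0.0625, 0, 0], [0.0625, 0.05, -0.0625, 0, 0], [0.0625, 0.05, -0.0625, 0, 0]]}}}

```text
time: 1.32
ee_pos: [0.4799, -0.3589, 0.3061]
tcp_rot: [180.0, 0.0, 17.8]
wrist_force: [-0.6, 0.5, 0.3]
opening: 0.0003
grasp_force: 0.0
```

```bash
python3 look.py w2
```

```text
[([287.7, 172.3], [274, 163, 28, 20, 456])]
```

View pics/w1.png

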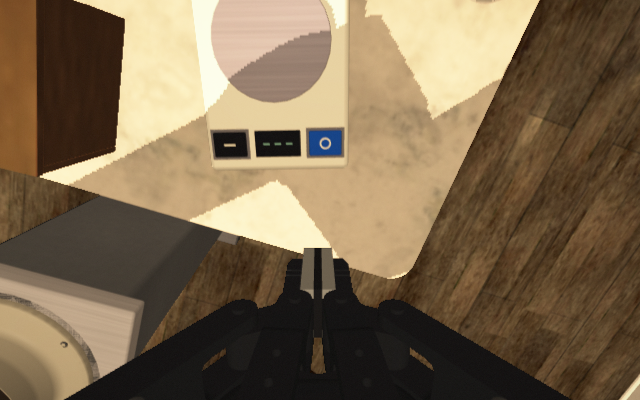

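View pics/w2.png

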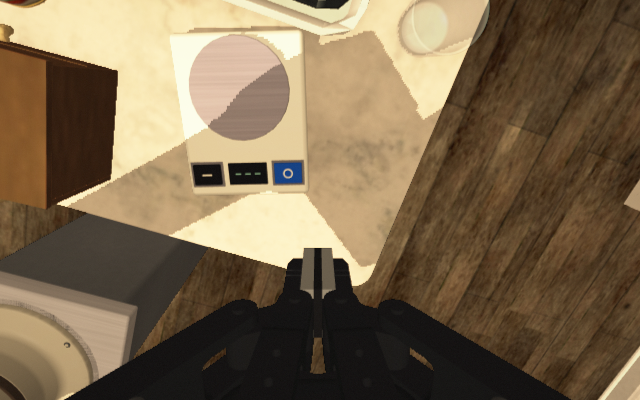

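w1 shows the blue key's ring at (325,143), the black key at (230,145) and the pan clipped at the top. w2 shows the ring at (288,173), the black key at (207,175) and the whole pan at (239,88).

```bash
python3 - <<'E'
from h import *
import pickle
i1=pickle.load(open("pics/w1.pkl","rb"));i2=pickle.load(open("pics/w2.pkl","rb"));t=vision.camera_info("top")
b,r=tri([(i1,(325,142.8)),(i2,(287.9,172.6))]);print("blue",b.round(4),r,[plane(i,u,.027).round(4) for i,u in[(i1,(325,142.8)),(i2,(287.9,172.6)),(t,(428,223))]])
k,r=tri([(i1,(230,145)),(i2,(207.5,174.8))]);print("black",k.round(4),r)
p,r=tri([(i2,(239,88)),(t,(404,196))]);print("pan",p.round(4),r,plane(i2,(239,88),.032).round(4))
d=k-b;print("yaw",np.degrees(np.arctan2(-d[0],d[1])),np.hypot(*d[:2]))
o=bot.get_obs();y=np.radians(o["tcp_rot"][2]);e=b-o["ee_pos"];print("dx dy",e[0]*np.cos(y)+e[1]*np.sin(y),e[0]*np.sin(y)-e[1]*np.cos(y),o["ee_pos"])
# box height: top corner in w2 and top cam
print("box corner", tri([(i2,(117,71)),(t,(356,200))]),tri([(i2,(47,208)),(i1,(38,175))]))
E
```

```text
blue [ 0.4519 -0.3288  0.026 ] [0.00032949556041728963, 0.0003294955604170778] [array([ 0.4518, -0.329 ,  0.027 ]), array([ 0.4523, -0.3285,  0.027 ]), array([ 0.4485, -0.3285,  0.027 ])]
black [ 0.418  -0.234   0.0241] [0.00028135564700978777, 0.00028135564700976955]
pan [ 0.5285 -0.2527  0.0433] [0.003464958234077566, 0.0034649582340774547] [ 0.5309 -0.2487  0.032 ]
yaw 19.696094754668344 0.1006654272871718
dx dy -0.016429176423516035 -0.036437628127274864 [ 0.47867509 -0.35848393  0.30550723]
box corner (array([ 0.50913994, -0.11455713,  0.03178748]), [0.0025800827305901223, 0.0025800827305903005]) (array([ 0.36897325, -0.11296564,  0.11783441]), [9.369126100119563e-06, 9.369126100193089e-06])
```

Converted, 0.185 m / 0.8 = 0.2313, -0.03 m / 0.8 = -0.0375, -1.5 degrees / 360 = -0.0042.

Emit:
{"op": "run_rows", "data": {"motion": {"ticks": [[-0.0088, -0.0188, 0.0375, -0.0042, 0], [-0.0175, -0.0375, 0.0813, -0.0042, 0], [-0.0206, -0.0456, 0.1313, -0.0042, 0], [-0.0206, -0.0456, 0.1813, -0.0042, 0], [-0.0206, -0.0456, 0.2313, -0.0042, 0]]}}}

```text
time: 1.78
ee_pos: [0.4495, -0.3274, 0.1194]
tcp_rot: [180.0, 0.0, 19.3]
wrist_force: [0.8, -0.5, 0.0]
opening: -0.0001
grasp_force: 0.0
```

Emit:
{"op": "run_rows", "data": {"motion": {"ticks": [[0, 0, 0.0375, 0, 0], [0, 0, 0.065, 0, 0], [0, 0, 0.075, 0, 0], [0, 0, 0.075, 0, 0], [0, 0, 0.075, 0, 0]]}}}

```text
time: 2.2
ee_pos: [0.4514, -0.3282, 0.0622]
tcp_rot: [180.0, -0.0, 19.3]
wrist_force: [-0.0, -0.9, 0.7]
opening: -0.0003
grasp_force: 0.0
```

Converted, 0.0075 m / 0.8 = 0.0094, 0.005 m / 0.8 = 0.0063.

Emit:
{"op": "run_rows", "data": {"motion": {"ticks": [[0, 0, 0.0063, 0, 0], [0, 0, 0.0094, 0, 0], [0, 0, 0.0094, 0, 0]]}}}

```text
time: 2.45
ee_pos: [0.4522, -0.3283, 0.0543]
tcp_rot: [180.0, -0.0, 19.3]
wrist_force: [0.3, -0.8, -0.5]
opening: -0.0002
grasp_force: 0.0
```

Emit:
{"op": "run_rows", "data": {"motion": {"ticks": [[0, 0, 0.0013, 0, 0], [0, 0, 0.0013, 0, 0]]}}}

```text
time: 2.62
ee_pos: [0.4522, -0.3282, 0.0531]
tcp_rot: [180.0, -0.0, 19.3]
wrist_force: [0.2, -0.5, -0.2]
opening: 0.0001
grasp_force: 0.0
```

Emit:
{"op": "run_rows", "data": {"motion": {"ticks": [[0, 0, 0.0013, 0, 0], [0, 0, 0.0013, 0, 0]]}}}

```text
time: 2.78
ee_pos: [0.4522, -0.3282, 0.052]
tcp_rot: [180.0, -0.0, 19.3]
wrist_force: [0.5, -0.9, 2.4]
opening: 0.0003
grasp_force: 1.2
```

Converted, 0.001 m / 0.8 = 0.0013.

Emit:
{"op": "run_rows", "data": {"motion": {"ticks": [[0, 0, 0.0013, 0, 0], [0, 0, 0.0013, 0, 0]]}}}

```text
time: 2.95
ee_pos: [0.4522, -0.3282, 0.0511]
tcp_rot: [180.0, -0.0, 19.3]
wrist_force: [-0.4, 0.8, 4.2]
opening: -0.0001
grasp_force: 2.3
```

Converted, 0.0008 m / 0.8 = 0.001.

Emit:
{"op": "run_rows", "data": {"motion": {"ticks": [[0, 0, 0.001, 0, 0], [0, 0, 0.001, 0, 0], [0, 0, 0.001, 0, 0], [0, 0, 0.001, 0, 0]]}}}

```text
time: 3.28
ee_pos: [0.4522, -0.3282, 0.0506]
tcp_rot: [180.0, -0.0, 19.3]
wrist_force: [-0.5, 1.0, 5.2]
opening: -0.0002
grasp_force: 3.1
```

Emit:
{"op": "run_rows", "data": {"motion": {"ticks": [[0, 0, 0, 0, 0], [0, 0, 0, 0, 0]]}}}

```text
time: 3.45
ee_pos: [0.4523, -0.3282, 0.0506]
tcp_rot: [180.0, -0.0, 19.3]
wrist_force: [-0.7, 0.4, 6.4]
opening: 0.0002
grasp_force: 3.1
```

Pressed at about 5–6 N and held for half a second. Now I'll release and rise, and check where the tall spoons in the rack are before crossing.

Converted, -0.18 m / 0.8 = -0.225, -0.14 m / 0.8 = -0.175.

Emit:
{"op": "run_rows", "data": {"motion": {"ticks": [[0, 0, -0.025, 0, 0], [0, 0, -0.075, 0, 0], [0, 0, -0.125, 0, 0], [0, 0, -0.175, 0, 0], [0, 0, -0.225, 0, 0]]}}}

```text
time: 3.87
ee_pos: [0.4516, -0.3278, 0.2315]
tcp_rot: [-180.0, 0.0, 19.3]
wrist_force: [-0.3, -0.4, 0.1]
opening: -0.0003
grasp_force: 0.0
```

```bash
python3 - <<'E'
from h import *
t=vision.camera_info("top");s=vision.camera_info("side")
for u in [(316,118),(380,70),(340,130),(410,100)]:
  for v in [(258,38),(280,98)]:
    p,r=tri([(t,u),(s,v)]);print(u,v,p.round(3),round(r[0],4))
E
```

```text
(316, 118) (258, 38) [0.649 0.02  0.47 ] 0.0142
(316, 118) (280, 98) [0.652 0.001 0.33 ] 0.0254
(380, 70) (258, 38) [ 0.746 -0.12   0.476] 0.0028
(380, 70) (280, 98) [ 0.762 -0.162  0.312] 0.0459
(340, 130) (258, 38) [ 0.646 -0.02   0.467] 0.0377
(340, 130) (280, 98) [ 0.65  -0.047  0.319] 0.0002
(410, 100) (258, 38) [ 0.723 -0.165  0.47 ] 0.0464
(410, 100) (280, 98) [ 0.74  -0.221  0.294] 0.0031
```

Converted, -0.19 m / 0.8 = -0.2375, -0.03 m / 0.8 = -0.0375.

Emit:
{"op": "run_rows", "data": {"motion": {"ticks": [[0.0075, -0.0375, -0.0313, 0, 0.03], [0.015, -0.0875, -0.0375, 0, 0.085], [0.0238, -0.1375, -0.0375, 0, 0.085], [0.0325, -0.1875, -0.0375, 0, 0.085], [0.0413, -0.2375, -0.0375, 0, 0.085]]}, "grip_force": 30}}

```text
time: 4.28
ee_pos: [0.4196, -0.1364, 0.2598]
tcp_rot: [180.0, -0.0, 19.3]
wrist_force: [0.6, 0.1, 0.9]
opening: 0.0605
grasp_force: 0.0
```

Emit:
{"op": "run_rows", "data": {"motion": {"ticks": [[0.0088, -0.05, 0, 0, 0.085], [0.0175, -0.1, 0, 0, 0.085], [0.025, -0.15, 0, 0, 0.085], [0.0338, -0.2, 0, 0, 0.085], [0.0425, -0.25, 0, 0, 0.085]]}}}

```text
time: 4.7
ee_pos: [0.3853, 0.0638, 0.2599]
tcp_rot: [180.0, -0.0, 19.3]
wrist_force: [2.3, 0.2, 0.0]
opening: 0.0851
grasp_force: 0.0
```

Emit:
{"op": "run_rows", "data": {"motion": {"ticks": [[0.0088, -0.05, 0, 0, 0.085], [0.0175, -0.1, 0, 0, 0.085], [0.0275, -0.15, 0, 0, 0.085], [0.0275, -0.175, 0, 0, 0.085], [0.0275, -0.175, 0, 0, 0.085]]}}}

```text
time: 5.12
ee_pos: [0.3775, 0.1597, 0.2596]
tcp_rot: [-178.3, 0.1, 21.9]
wrist_force: [0.1, -0.3, 0.2]
opening: 0.0848
grasp_force: 0.0
```

```bash
python3 look.py w3
```

```text
[]
```

Emit:
{"op": "run_rows", "data": {"motion": {"ticks": [[0.0438, 0, -0.025, 0, 0.085], [0.075, 0, -0.05, 0, 0.085], [0.075, 0, -0.05, 0, 0.085], [0.075, 0, -0.05, 0, 0.085]]}}}

```text
time: 5.5
ee_pos: [0.4349, 0.1794, 0.2999]
tcp_rot: [-178.4, 0.1, 21.7]
wrist_force: [-1.0, 0.4, -0.8]
opening: 0.0851
grasp_force: 0.0
```

```bash
python3 look.py w4; python3 - <<'E'
import cv2,numpy as np
a=[cv2.resize(cv2.imread(f"pics/{n}.png"),(480,300)) for n in("w3","w4")]
cv2.imwrite("pics/w34.png",np.vstack(a))
E
```

```text
[]
```

View pics/w34.png

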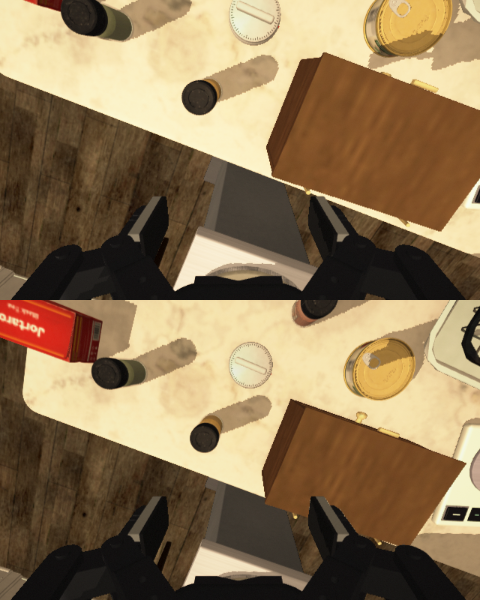

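w3 and w4 show the yellow jar's cap at about (265,129) and (273,183), with its surroundings free. The wrist picked up a small tilt, so I'll check the joints and measure the cap.

```bash
python3 - <<'E'
from h import *
import pickle
print(bot.get_obs()["q"].round(2),bot.get_obs()["tcp_rot"].round(2))
O=[]
for n,c in(("w3",(265,129)),("w4",(273,183))):
    im=cv2.imread(f"pics/{n}.png");g=im.max(2)<75
    best=min(blobs(g,200),key=lambda b:np.hypot(b[0][0]-c[0],b[0][1]-c[1]));print(n,best)
    i=pickle.load(open(f"pics/{n}.pkl","rb"));O.append((i,best[0]))
    print(plane(i,best[0],.08).round(4))
    print(i["extrinsics"][:3,3])
print(tri(O))
E
```

```text
[ 21.53  -4.72   5.22 100.04   1.64 179.82] [-1.7835e+02  1.0000e-01  2.1710e+01]
w3 ([265.6, 129.3], [243, 107, 47, 46, 1654])
[0.4018 0.226  0.08  ]
[0.45533099 0.1882378  0.37726781]
w4 ([272.5, 182.9], [253, 164, 39, 39, 1162])
[0.4016 0.2254 0.08  ]
[0.5127364  0.20765198 0.417629  ]
(array([0.40232603, 0.22547233, 0.08252118]), [0.0001763320579613394, 0.00017633205796134467])
```

Converted, -28 degrees / 360 = -0.0778.

Emit:
{"op": "run_rows", "data": {"motion": {"ticks": [[0, 0, 0, -0.0194, 0.085], [0, 0, 0, -0.0389, 0.085], [0, 0, 0, -0.0583, 0.085], [0, 0, 0, -0.0778, 0.085], [0, 0, 0, -0.0778, 0.085]]}}}

```text
time: 5.97
ee_pos: [0.4329, 0.1794, 0.2997]
tcp_rot: [-178.5, -0.7, 50.1]
wrist_force: [-0.4, -0.0, 0.1]
opening: 0.0848
grasp_force: 0.0
```

```bash
cat > to.py <<'E'
from h import *
import sys
from scipy.spatial.transform import Rotation as R
o=bot.get_obs();M=R.from_euler("xyz",o["tcp_rot"],degrees=True).as_matrix()
print("tool shift",(M.T@(np.array([float(a) for a in sys.argv[1:4]])-o["ee_pos"])).round(4),o["tcp_rot"].round(2),o["q"].round(1))
E
python3 to.py .402 .2255 .056
```

```text
tool shift [ 0.0124 -0.0469  0.2451] [-178.51   -0.73   50.09] [ 21.6  -4.9   5.1 100.    1.7 151.5]
```

Converted, 0.12 m / 0.8 = 0.15, 0.095 m / 0.8 = 0.1188.

Emit:
{"op": "run_rows", "data": {"motion": {"ticks": [[0.01, -0.0375, 0.025, 0, 0.085], [0.0155, -0.0588, 0.0688, 0, 0.085], [0.0155, -0.0588, 0.1188, 0, 0.085], [0.0155, -0.0588, 0.15, 0, 0.085], [0.0155, -0.0588, 0.15, 0, 0.085]]}}}

```text
time: 6.38
ee_pos: [0.4016, 0.222, 0.176]
tcp_rot: [-178.4, -0.3, 49.6]
wrist_force: [-0.6, -0.5, -0.2]
opening: 0.0849
grasp_force: 0.0
```

```bash
python3 look.py w5; python3 to.py .402 .2255 .054; python3 - <<'E'
from h import *
import pickle
im=cv2.imread("pics/w5.png");i=pickle.load(open("pics/w5.pkl","rb"))
print("expected",proj(i,np.array([.402,.2255,.091])))
cv2.imwrite("pics/w5s.png",cv2.resize(im,(480,300)))
E
```

```text
[]
tool shift [0.0009 0.0009 0.1254] [-178.43   -0.51   49.65] [ 28.   -8.1 -11.3  87.    1.6 158.3]
expected [318.53071131 216.27635169]
```

View pics/w5s.png

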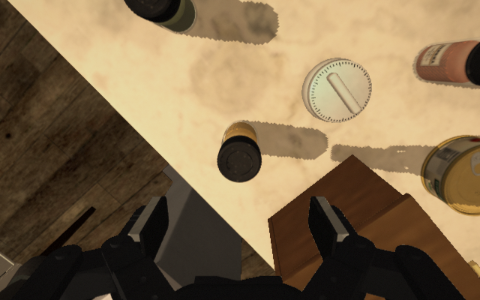

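The cap top is at (320,213), within 3 px of the prediction, and the yellow contents are visible. Descending.

Converted, 0.1254 m / 0.8 = 0.1568, 0.105 m / 0.8 = 0.1313.

Emit:
{"op": "run_rows", "data": {"motion": {"ticks": [[0.0011, 0.0011, 0.0438, 0, 0.085], [0.0011, 0.0011, 0.0875, 0, 0.085], [0.0011, 0.0011, 0.1313, 0, 0.085], [0.0011, 0.0011, 0.1568, 0, 0.085], [0.0011, 0.0011, 0.1568, 0, 0.085]]}}}

```text
time: 6.85
ee_pos: [0.403, 0.2259, 0.054]
tcp_rot: [-178.4, -0.5, 49.7]
wrist_force: [-0.6, -0.5, 1.3]
opening: 0.085
grasp_force: 0.0
```

```bash
python3 to.py .402 .2255 .054
```

```text
tool shift [-0.0009 -0.0005 -0.    ] [-178.43   -0.53   49.69] [ 28.3  -6.  -23.2  72.8   1.7 158.6]
```

Emit:
{"op": "run_rows", "data": {"motion": {"ticks": [[0, 0, 0, 0, 0.03], [0, 0, 0, 0, 0.03], [0, 0, 0, 0, 0.03], [0, 0, 0, 0, 0.03], [0, 0, 0, 0, 0.03]]}, "grip_force": 30}}

```text
time: 7.27
ee_pos: [0.4056, 0.2276, 0.0583]
tcp_rot: [-178.6, -1.0, 49.8]
wrist_force: [-0.5, -0.9, 8.7]
opening: 0.0403
grasp_force: 21.7
```

Emit:
{"op": "run_rows", "data": {"motion": {"ticks": [[0, 0, 0, 0, 0.03], [0, 0, 0, 0, 0.03], [0, 0, 0, 0, 0.03]]}}}

```text
time: 7.52
ee_pos: [0.4055, 0.2275, 0.0583]
tcp_rot: [-178.6, -1.0, 49.9]
wrist_force: [1.6, -1.1, 9.6]
opening: 0.0403
grasp_force: 21.9
```

```bash
python3 to.py .402 .2255 .054
```

```text
tool shift [-0.0039 -0.0013  0.0043] [-178.63   -0.95   49.85] [ 28.4  -6.1 -22.9  72.8   1.6 158.5]
```

Converted, -0.17 m / 0.8 = -0.2125, -0.13 m / 0.8 = -0.1625.

Emit:
{"op": "run_rows", "data": {"motion": {"ticks": [[0, 0, -0.025, 0, 0.03], [0, 0, -0.0625, 0, 0.03], [0, 0, -0.1125, 0, 0.03], [0, 0, -0.1625, 0, 0.03], [0, 0, -0.2125, 0, 0.03]]}}}

```text
time: 7.93
ee_pos: [0.4058, 0.2222, 0.2287]
tcp_rot: [-178.5, -0.8, 49.9]
wrist_force: [0.8, 0.4, -0.4]
opening: 0.0402
grasp_force: 23.2
```

Emit:
{"op": "run_rows", "data": {"motion": {"ticks": [[0, 0, -0.0375, 0, 0.03], [0, 0, -0.075, 0, 0.03], [0, 0, -0.075, 0, 0.03]]}}}

```text
time: 8.18
ee_pos: [0.4078, 0.2213, 0.2928]
tcp_rot: [-178.7, -1.2, 49.9]
wrist_force: [1.4, 0.2, 0.2]
opening: 0.0408
grasp_force: 23.3
```

```bash
python3 to.py .53 -.249 .26; python3 - <<'E'
from workcell import bot, vision
import cv2
i=vision.camera("side");cv2.imwrite("pics/s1.png",cv2.resize(i[100:300,200:440],None,fx=2.5,fy=2.5))
E
```

```text
tool shift [-0.2813  0.3971  0.0178] [-178.71   -1.23   49.85] [ 27.6  -6.4   2.9  98.6   1.7 157.7]
```

View pics/s1.png

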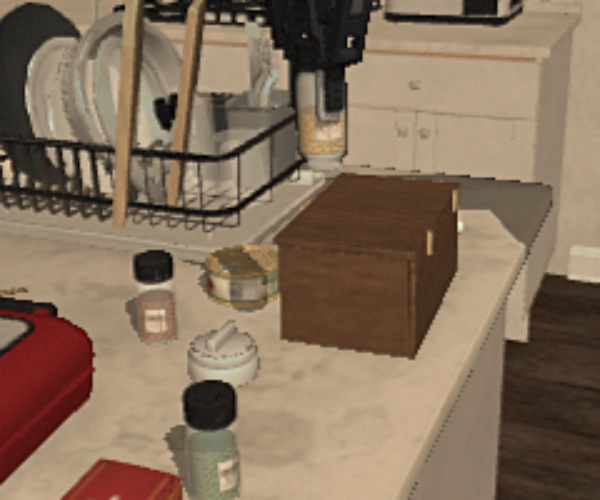

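The side view shows the jar held upright, clear above the box. Carrying it to the pan.

Converted, 0.135 m / 0.8 = 0.1688, 0.104 m / 0.8 = 0.13.

Emit:
{"op": "run_rows", "data": {"motion": {"ticks": [[-0.015, 0.0213, 0, 0, 0.03], [-0.0375, 0.0525, 0, 0, 0.03], [-0.065, 0.0913, 0, 0, 0.03], [-0.0925, 0.13, 0, 0, 0.03], [-0.12, 0.1688, 0, 0, 0.03]]}}}

```text
time: 8.65
ee_pos: [0.4479, 0.059, 0.2805]
tcp_rot: [-178.5, -0.7, 49.9]
wrist_force: [1.2, 1.1, -1.2]
opening: 0.0405
grasp_force: 23.3
```

Emit:
{"op": "run_rows", "data": {"motion": {"ticks": [[-0.0275, 0.0388, 0, 0, 0.03], [-0.055, 0.0775, 0, 0, 0.03], [-0.0825, 0.1163, 0, 0, 0.03], [-0.11, 0.155, 0, 0, 0.03], [-0.1375, 0.1938, 0, 0, 0.03]]}}}

```text
time: 9.07
ee_pos: [0.4955, -0.1253, 0.275]
tcp_rot: [-178.5, -0.7, 49.9]
wrist_force: [1.0, 0.2, -0.8]
opening: 0.0408
grasp_force: 23.4
```

Emit:
{"op": "run_rows", "data": {"motion": {"ticks": [[-0.025, 0.035, 0, 0, 0.03], [-0.05, 0.07, 0, 0, 0.03], [-0.0688, 0.0975, 0, 0, 0.03], [-0.0838, 0.1188, 0, 0, 0.03], [-0.0875, 0.125, 0, 0, 0.03]]}}}

```text
time: 9.48
ee_pos: [0.5271, -0.244, 0.2704]
tcp_rot: [-178.4, -0.7, 49.7]
wrist_force: [1.1, -0.2, -0.8]
opening: 0.0404
grasp_force: 23.3
```

Emit:
{"op": "run_rows", "data": {"motion": {"ticks": [[0, 0, 0, 0, 0.03], [0, 0, 0, 0, 0.03]]}}}

```text
time: 9.65
ee_pos: [0.5268, -0.2409, 0.2717]
tcp_rot: [-178.4, -0.7, 49.9]
wrist_force: [-0.3, 0.5, -2.4]
opening: 0.0402
grasp_force: 23.3
```

```bash
python3 look.py w6;python3 to.py .53 -.249 .15
```

```text
[]
tool shift [-0.0061  0.0112  0.1218] [-178.48   -0.75   49.89] [-25.   10.8  18.3  98.8   1.1 105. ]
```

View pics/w6.png

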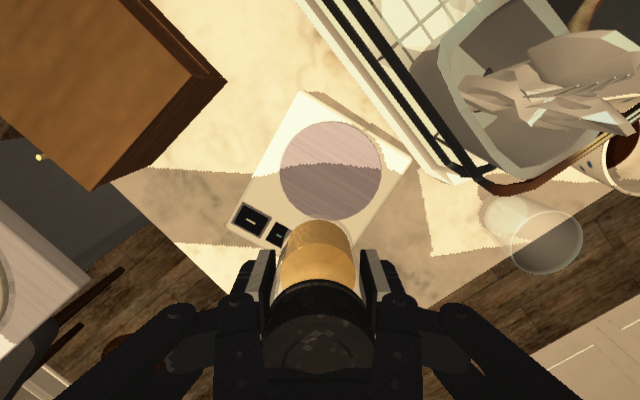

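w6 shows the jar held with the pan at (331,171). The rack and its container (470,100) are close on the camera's side, so I'll turn the hand 70° to keep the camera away from them before lowering.

Converted, -32 degrees / 360 = -0.0889.

Emit:
{"op": "run_rows", "data": {"motion": {"ticks": [[0, 0, 0, -0.0139, 0.03], [0, 0, 0, -0.0306, 0.03], [0, 0, 0, -0.05, 0.03], [0, 0, 0, -0.0694, 0.03], [0, 0, 0, -0.0889, 0.03]]}}}

```text
time: 10.12
ee_pos: [0.5269, -0.2398, 0.2727]
tcp_rot: [-179.2, -1.4, 82.3]
wrist_force: [-0.3, -0.4, -1.6]
opening: 0.0405
grasp_force: 23.3
```

Emit:
{"op": "run_rows", "data": {"motion": {"ticks": [[0, 0, 0, -0.0194, 0.03], [0, 0, 0, -0.0389, 0.03], [0, 0, 0, -0.0583, 0.03], [0, 0, 0, -0.0778, 0.03], [0, 0, 0, -0.0972, 0.03]]}}}

```text
time: 10.53
ee_pos: [0.527, -0.2398, 0.2727]
tcp_rot: [179.9, -1.6, 117.3]
wrist_force: [-1.2, -0.1, -0.8]
opening: 0.0407
grasp_force: 23.3
```

Emit:
{"op": "run_rows", "data": {"motion": {"ticks": [[0, 0, 0, -0.0056, 0.03], [0, 0, 0, -0.0083, 0.03], [0, 0, 0, -0.0083, 0.03]]}}}

```text
time: 10.78
ee_pos: [0.527, -0.2402, 0.2726]
tcp_rot: [179.8, -1.6, 119.9]
wrist_force: [-0.2, 0.9, -0.5]
opening: 0.0403
grasp_force: 23.3
```

```bash
python3 look.py w7; python3 - <<'E'
from h import *
import pickle
i2=pickle.load(open("pics/w2.pkl","rb"));i6=pickle.load(open("pics/w6.pkl","rb"));t=vision.camera_info("top")
for a in ([(i2,(239,88)),(i6,(331,171))],): print(tri(a),[plane(i,u,.032).round(4) for i,u in a])
E
python3 to.py .53 -.249 .13
```

```text
[([222.5, 203.5], [211, 189, 25, 30, 517])]
(array([ 0.53115495, -0.24805723,  0.02840213]), [0.0005285264802236516, 0.0005285264802236493]) [array([ 0.5309, -0.2487,  0.032 ]), array([ 0.5322, -0.2475,  0.032 ])]
tool shift [-0.013  -0.0022  0.1422] [179.79  -1.63 119.86] [-25.   10.7  18.3  98.8   1.1  35.1]
```

Converted, 0.142 m / 0.8 = 0.1775, -0.0125 m / 0.8 = -0.0156.

Emit:
{"op": "run_rows", "data": {"motion": {"ticks": [[-0.0075, -0.0013, 0.0313, 0, 0.03], [-0.015, -0.0025, 0.075, 0, 0.03], [-0.0156, -0.0031, 0.125, 0, 0.03], [-0.0156, -0.0031, 0.1688, 0, 0.03], [-0.0156, -0.0031, 0.1775, 0, 0.03]]}}}

```text
time: 11.25
ee_pos: [0.5269, -0.2481, 0.1236]
tcp_rot: [-179.9, -2.1, 119.8]
wrist_force: [-1.0, 0.3, -2.3]
opening: 0.0402
grasp_force: 23.3
```

Emit:
{"op": "run_rows", "data": {"motion": {"ticks": [[0, 0, 0, 0, 0.03]]}}}

```text
time: 11.33
ee_pos: [0.5282, -0.2487, 0.1278]
tcp_rot: [180.0, -1.9, 119.8]
wrist_force: [0.2, -0.7, -1.7]
opening: 0.0406
grasp_force: 23.4
```

```bash
python3 to.py .5305 -.2483 .095
```

```text
tool shift [-0.0019  0.0022  0.0327] [179.95  -1.87 119.84] [-25.7  10.4   1.9  83.    1.1  34.4]
```

Emit:
{"op": "run_rows", "data": {"motion": {"ticks": [[-0.0013, 0.0013, 0.015, 0, 0.03], [-0.0024, 0.0028, 0.0313, 0, 0.03], [-0.0024, 0.0028, 0.0375, 0, 0.03], [-0.0024, 0.0028, 0.0375, 0, 0.03], [-0.0024, 0.0028, 0.0375, 0, 0.03]]}}}

```text
time: 11.75
ee_pos: [0.5322, -0.2494, 0.1002]
tcp_rot: [179.8, -1.6, 119.9]
wrist_force: [-0.3, -0.1, -0.8]
opening: 0.0403
grasp_force: 23.5
```

Emit:
{"op": "run_rows", "data": {"motion": {"ticks": [[0, 0, 0.0013, 0, 0.03], [0, 0, 0.0025, 0, 0.03], [0, 0, 0.0038, 0, 0.03], [0, 0, 0.0038, 0, 0.03]]}}}

```text
time: 12.08
ee_pos: [0.532, -0.2493, 0.0969]
tcp_rot: [179.8, -1.6, 119.9]
wrist_force: [0.1, -0.1, -1.2]
opening: 0.0403
grasp_force: 23.4
```

```bash
python3 to.py .5305 -.2483 .09
```

```text
tool shift [ 0.0014 -0.0008  0.007 ] [179.8   -1.64 119.88] [-25.6  11.1  -0.7  79.4   1.1  34.5]
```

Converted, 0.003 m / 0.8 = 0.0038, 0.002 m / 0.8 = 0.0025.

Emit:
{"op": "run_rows", "data": {"motion": {"ticks": [[0.0013, -0.0013, 0.0013, 0, 0.03], [0.0013, -0.0013, 0.0025, 0, 0.03], [0.0013, -0.0013, 0.0038, 0, 0.03], [0.0013, -0.0013, 0.0038, 0, 0.03]]}}}

```text
time: 12.42
ee_pos: [0.5305, -0.2488, 0.0936]
tcp_rot: [179.8, -1.7, 119.9]
wrist_force: [-1.3, 0.5, -1.5]
opening: 0.0408
grasp_force: 23.3
```

Emit:
{"op": "run_rows", "data": {"motion": {"ticks": [[0, 0, 0.0013, 0, 0.03], [0, 0, 0.0025, 0, 0.03], [0, 0, 0.0025, 0, 0.03]]}}}

```text
time: 12.67
ee_pos: [0.5305, -0.2487, 0.0916]
tcp_rot: [179.8, -1.7, 119.9]
wrist_force: [0.2, -0.8, -0.8]
opening: 0.0404
grasp_force: 23.2
```

Emit:
{"op": "run_rows", "data": {"motion": {"ticks": [[0, 0, 0.0013, 0, 0.03], [0, 0, 0.0019, 0, 0.03], [0, 0, 0.0019, 0, 0.03]]}}}

```text
time: 12.92
ee_pos: [0.5306, -0.2487, 0.0903]
tcp_rot: [179.8, -1.7, 119.9]
wrist_force: [-0.7, -0.5, -1.1]
opening: 0.0403
grasp_force: 23.5
```

Converted, 0.001 m / 0.8 = 0.0013.

Emit:
{"op": "run_rows", "data": {"motion": {"ticks": [[0, 0, 0.0013, 0, 0.03], [0, 0, 0.0013, 0, 0.03]]}}}

```text
time: 13.08
ee_pos: [0.5306, -0.2488, 0.0902]
tcp_rot: [179.8, -1.6, 119.9]
wrist_force: [-1.1, 0.7, 4.5]
opening: 0.0405
grasp_force: 23.7
```

Emit:
{"op": "run_rows", "data": {"motion": {"ticks": [[0, 0, 0.0013, 0, 0.03], [0, 0, 0.0013, 0, 0.03]]}}}

```text
time: 13.25
ee_pos: [0.5307, -0.2488, 0.0902]
tcp_rot: [179.8, -1.6, 119.9]
wrist_force: [-4.2, 2.9, 11.3]
opening: 0.0405
grasp_force: 24.3
```

Emit:
{"op": "run_rows", "data": {"motion": {"ticks": [[0, 0, 0.0013, 0, 0.03], [0, 0, 0.0013, 0, 0.03]]}}}

```text
time: 13.42
ee_pos: [0.5307, -0.2488, 0.0901]
tcp_rot: [179.7, -1.5, 119.9]
wrist_force: [-6.6, 3.4, 19.3]
opening: 0.0403
grasp_force: 25.1
```

Contact at TCP z of 0.090, as predicted. I'll ease off to light contact and release gradually.

Converted, -0.0025 m / 0.8 = -0.0031, -0.0015 m / 0.8 = -0.0019.

Emit:
{"op": "run_rows", "data": {"motion": {"ticks": [[0, 0, -0.0019, 0, 0.03], [0, 0, -0.0031, 0, 0.03], [0, 0, -0.0031, 0, 0.03]]}}}

```text
time: 13.67
ee_pos: [0.5307, -0.2488, 0.0902]
tcp_rot: [179.8, -1.6, 119.9]
wrist_force: [-1.3, 1.3, 5.9]
opening: 0.0404
grasp_force: 24.6
```

Emit:
{"op": "run_rows", "data": {"motion": {"ticks": [[0, 0, 0, 0, 0.046], [0, 0, 0, 0, 0.055], [0, 0, 0, 0, 0.065], [0, 0, 0, 0, 0.075], [0, 0, 0, 0, 0.085]]}}}

```text
time: 14.08
ee_pos: [0.5305, -0.2487, 0.0896]
tcp_rot: [179.8, -1.7, 119.9]
wrist_force: [-0.0, -0.5, 0.6]
opening: 0.0838
grasp_force: 0.0
```

Emit:
{"op": "run_rows", "data": {"motion": {"ticks": [[0, 0, 0, 0, 0.085], [0, 0, 0, 0, 0.085]]}}}

```text
time: 14.25
ee_pos: [0.5305, -0.2487, 0.0898]
tcp_rot: [179.8, -1.7, 119.9]
wrist_force: [0.3, 0.4, 0.3]
opening: 0.0851
grasp_force: 0.0
```

Converted, -0.12 m / 0.8 = -0.15, -0.09 m / 0.8 = -0.1125.

Emit:
{"op": "run_rows", "data": {"motion": {"ticks": [[0, 0, -0.0188, 0, 0.085], [0, 0, -0.0438, 0, 0.085], [0, 0, -0.075, 0, 0.085], [0, 0, -0.1125, 0, 0.085], [0, 0, -0.15, 0, 0.085]]}}}

```text
time: 14.67
ee_pos: [0.5316, -0.2518, 0.2108]
tcp_rot: [179.8, -1.7, 119.9]
wrist_force: [0.5, -0.7, 0.4]
opening: 0.085
grasp_force: 0.0
```

Emit:
{"op": "run_rows", "data": {"motion": {"ticks": [[0, 0, -0.025, 0, 0.085], [0, 0, -0.0375, 0, 0.085], [0, 0, -0.0375, 0, 0.085], [0, 0, -0.0375, 0, 0.085]]}}}

```text
time: 15.0
ee_pos: [0.5323, -0.2528, 0.239]
tcp_rot: [179.8, -1.7, 119.9]
wrist_force: [0.2, 0.1, -0.9]
opening: 0.0854
grasp_force: 0.0
```

```bash
python3 look.py w8; python3 - <<'E'
from workcell import bot, vision
import cv2,numpy as np
a=cv2.resize(cv2.imread("pics/w8.png"),(480,300));b=cv2.resize(vision.camera("top")[120:260,340:480],(300,300),interpolation=2)
cv2.imwrite("pics/f.png",np.hstack([a,b]))
E
```

```text
[([214.7, 201.0], [202, 185, 27, 34, 637])]
```

View pics/f.png

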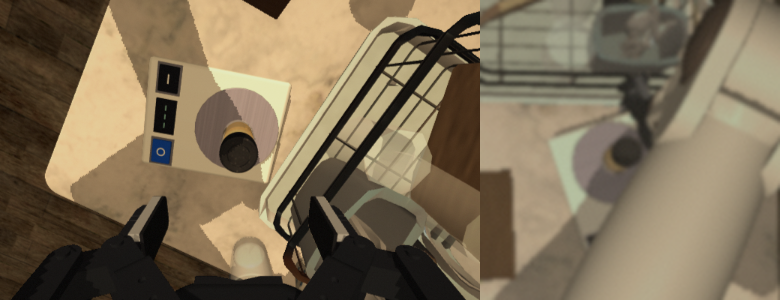

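The picture shows the jar upright with its cap at about (238,152), its base near the pan's centre, and the gripper well clear.

```bash
python3 -c "
from workcell import bot, vision
print(bot.job_done())"
```

```text
the job is handed in; nothing more can be done
None
```

I zeroed the scale with the blue key (about 5–6 N, held for half a second), then stood the yellow jar upright near the centre of the pan, and handed the job in at about 15 s; the hand-in gave no verdict.

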